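# Lay the fluted former on the beating board

## Task

On the wooden beating board, push the steel hold-down arm by its upright pin until it is swung right round, clear of the marked rectangle; then push the standing fluted block over so that it lies flat inside the marked rectangle, flutes up. Push only with closed fingers or the outside of the fingers: do not take the pin or the block between the fingers, do not lift the block, leave everything else where it stands, and draw back at the end.

Things in the scene. Friction and masses are not known exactly. Their poses are not given: they have to be found in the camera images.
- board: plywood beating board fixed to the bench, 360 mm (x) x 250 mm (y), 12 mm thick; origin at the centre of its underside, z up. The fluted block stands on it and is to fall roughly along the board's +x
- zone (a point): centre of the marked rectangle, on the board's top face (35 mm to +x of the board's centre); axes as the board's. The rectangle is outlined by thin dark flush lines, 180 mm along x and 130 mm along y; the board's top surface is level and smooth there
- former: the fluted block: a plain light wooden former, 38 mm thick (x), 60 mm wide (y), 120 mm tall (z), about 0.2 kg. Origin at the centre of its underside. Five upright half-round flutes cover its own -x face; its +x face is flat and faces the marked rectangle. It stands upright over the rectangle's near short line. Pushed slowly on the flutes near the top it tips over its +x foot edge, which hardly slides, passes balance at about 18 degrees, then falls by itself
- former_foot (a point): middle of the former's foot edge on the flat (+x) face, 19 mm from its axis
- former_head (a point): middle of the former's head edge on the flat (+x) face, 120 mm above former_foot when standing
- holddown (a joint): angle of the hold-down arm about its upright pivot, rad: 0 = arm points along the board's +y, across the rectangle; pi/2 = points along the board's +x, beside the rectangle; grows clockwise from above, stop at 1.75. It stays where it is left (friction: about 1 N at the pin). Starts between 0 and 0.4
- holddown_pivot (a point): pivot axis of the hold-down arm, at the height of the arm's middle, 55 mm above the bench; 55 mm to +x and 95 mm to -y of the board's centre (a 58 mm tall post of 20 mm diameter under it, outside the rectangle)
- holddown_pin (a point): top centre of the upright steel pin on the arm's end, 145 mm from the pivot; pin 12 mm in diameter, rising 60 mm above the arm's top to 120 mm above the bench. The arm is a flat steel bar, 20 mm wide and 10 mm thick, its top 60 mm above the bench
- plain_block: smooth square wooden block standing on the board, 38 x 38 mm, 85 mm tall; a bystander about 100 mm to the board's +y side; origin at the centre of its underside
- stub: small steel stake standing on the board, 40 mm across, 50 mm tall, near the board's -x -y corner; bystander; origin at the centre of its underside
- bowl: brass bowl on the bench, 110 mm across, 50 mm tall; bystander; origin at the centre of its underside
- hammer: steel hammer with a wooden handle lying on the bench; bystander; origin at its underside
- mallet: wooden mallet lying on the bench, head 52 mm thick and 90 mm long, handle 22 mm thick, about 240 mm long in all; bystander; origin at its underside, 45 mm short of the head's middle towards the handle
- jar: lidded jar on the bench, 64 mm across, 85 mm tall; bystander; origin at the centre of its underside
- tin: round plain metal tin on the bench, 72 mm across, 60 mm tall; bystander; origin at the centre of its underside
There are look-alikes about, which are no part of the job. Leave any pink look-alike of the former alone.

How it is judged:
By the outcome, as a careful person would: the job done as asked, in the order asked, and still so for the second after the job is handed in, with the robot touching nothing.
It also fails if it takes over 48 s, if anything falls off the work surface, if the arm or the gripper's body presses on something with over 40 N, if the wrist force passes 120 N, or if a joint passes its speed limit or range.

## Robot

A 7-joint arm with a two-finger parallel gripper is mounted at the origin on the work surface. World frame = base frame: x ahead of the robot, y to its left, z up, the work surface at z = 0. Lengths are in m, angles in rad, forces in N, time in s.
With the tool pointing down it reaches from about 0.425 to 0.95 m from the base axis. Payload 4.7 kg.
Tool frame: the origin (TCP) lies midway between the tips of the shut fingers; the grasp point (between the pads) lies 19 mm behind it (tcp_to_grasp is the distance from the TCP to the grasp point, in m); z points along the fingers, y is the line along which they close (so a half turn about z gives the same grasp; the last joint's range is limited). The gripper opens to 87 mm and grips with 3 to 60 N. Pads are 19 mm wide; open, the fingers measure 117 mm over their backs; the gripper's body (75 mm by 190 mm) begins 51 mm behind the grasp point.
Start: joints at [-1.338, 0.469, -0.049, 1.532, 0.024, 1.141, -0.082], TCP at [0.175, 0.652, 0.223] pointing down, gripper open.
Joint ranges: [-2.59, 2.59], [-0.33, 1.99], [-1.39, 1.29], [0.1, 2.45], [-1.04, 4.18], [0.21, 1.99], [-2.66, 2.66]. Speed limits (rad/s): [2.57, 2.57, 3.14, 3.14, 3.14, 3.14, 3.14].

## Interface

Orientations are given as a unit quaternion [w, x, y, z].
In Python, from bench import * gives the robot as it stands. The module is installed in compiled form; this text tells all that it offers.
- The arm moves only by the tool arm_command, never from a script. Its argument "rows" is a list of rows, each a list of 7 numbers: the finger opening in cm, from 0 to 8.7, then the shift along the world's x, y, z in cm, then the turn, a rotation vector about the world's x, y, z in degrees. A call has 1 to 20 rows; each row shifts and turns the commanded pose from where the row before left it; what a row does not reach is not made up. A row lasts 1/8 s, in which the tool goes at most 62.5 mm and 10.7 degrees, less where a joint would pass 70% of its speed; a pose out of reach is approached as far as the arm can. A call is refused whole if a number of a shift passes 6.25 or a number of a turn 10.7, either way. A call with a gripper value outside its range is refused whole. The fingers move at their own pace and stop on an object; "grip_force" is the grip in N (left out, the last holds). Time passes only in rows, so rows that do not move let the fingers close. It gives the time, the measured TCP pose, the force, the opening and the grip force at its end, in the units of the state.
- read_state(): the state, without advancing time (a new reading comes with each control period).
- read_camera(name): name is "scene" or "side" or "wrist"; returns a dict with "image" (400x640x3 uint8, red, green, blue), "mtx" (3x3 intrinsics, pixels), "k1" (the pictures are not rectified: a ray, as slopes to the right and down, at radius r is drawn at 1 + k1 r^2 times it, then the intrinsics apply), "origin" and "rotation" of the camera in the world; the wrist camera has in their place "tool_from_camera" (4x4, takes a point from camera to tool coordinates, whose origin is the TCP and whose axes are the flange's). Camera axes: x right, y down, z forward; pixel columns grow to the right and rows downward; lengths in m; the calibration is good to about 2 mm. A picture is of the moment at which its call begins: read the wrist's pose just before it. There is no depth.
- sign_off(): hands the job in; it is judged then, once.
The state is a dict: "time_s": time; "joints": joint angles; "joint_vel": joint speeds; "joint_torque": joint torques, N m; "position": TCP position; "tool_rot": TCP orientation; "ft_force": force on the tool from outside, world axes, zero at the start; "torque": the same for the moment, N m; "opening": finger opening in m; "finger_force": force on a finger pad.
Only numpy, scipy, OpenCV 4.12 (cv2) and the standard library are available. Lean on these libraries where they do the work, as an engineer would, in place of code of your own. Each camera call takes 0.05 s, during which the arm holds its last target. There are 200 camera calls.

## Working session

There is one attempt and no reset: what is moved stays moved. The work goes in short steps, Python scripts to look and compute and a tool call to move; the robot and the scene stay as the last step left them, time stands still between calls to the robot, and variables do not carry over. Pictures are saved under pics/ and viewed, at most 10 in all, crops included, and the job is handed in when it is done.

Besides the shell and the picture viewer there is one more tool, called after "Call:" as name(argument=value, ...) on one line, values as JSON. arm_command: Moves the arm, as the interface text tells. Its arguments: {"type":"object","properties":{"rows":{"type":"array"},"grip_force":{"type":"number"}},"required":["rows"]}

```bash
mkdir -p pics; python3 - <<'E'
from bench import *
import cv2
for n in ("scene","side"):
    c=read_camera(n); cv2.imwrite(f"pics/{n}0.png",c["image"][:,:,::-1])
    print(n,c["mtx"].tolist(),c["k1"],c["origin"],c["rotation"])
s=read_state();print(s["position"],s["tool_rot"],s["time_s"])
E
```

```text
scene [[449.00545612095067, 0.0, 320.2605948020454], [0.0, 449.00545612095067, 194.2267840170739], [0.0, 0.0, 1.0]] -0.10825331103568098 [1.09526462 0.92498601 0.94231463] [-0.12512839  0.23489409  0.86523055 -0.4249044 ]
side [[400.03953348629415, 0.0, 318.99687911660845], [0.0, 400.03953348629415, 207.41825806854152], [0.0, 0.0, 1.0]] -0.03608928741043314 [ 0.2024905  -1.0708988   0.77104834] [-0.49766004  0.85386493 -0.136723    0.06749814]
[0.17454292 0.65148671 0.22157396] [-8.31576619e-05  1.30510827e-01  9.91446472e-01 -9.00534080e-04] 0.1
```

View pics/scene0.png

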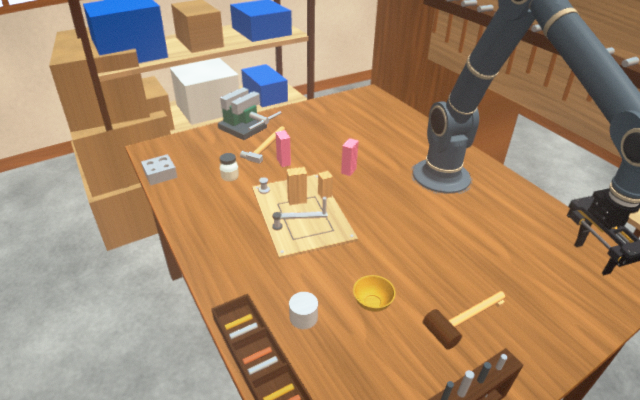

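View pics/side0.png

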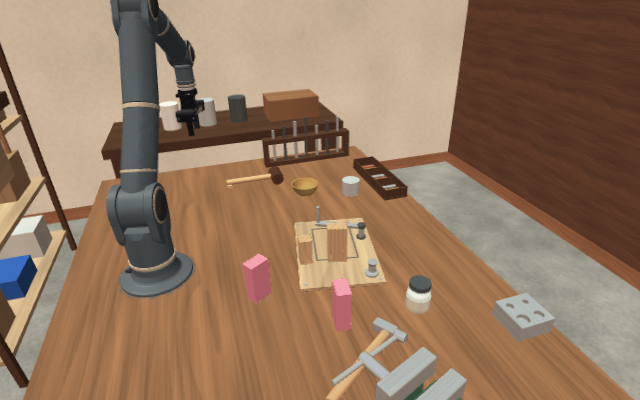

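The scene view shows the board at about (255–355, 180–250), with the hold-down pivot near (277,220), its pin near (325,205) and the former near (297,185). The side view shows the board at (295–380, 220–285), the former at (338,242) and the pin at (318,215). Next I'll take enlarged crops and find the board corners.

```bash
cat > h.py <<'E'
from bench import *
import cv2, numpy as np
from scipy.spatial.transform import Rotation as R
def cam(n):
    s=read_state(); c=read_camera(n)
    if n=="wrist":
        T=np.eye(4); T[:3,:3]=R.from_quat(s["tool_rot"],scalar_first=True).as_matrix(); T[:3,3]=s["position"]
        M=T@np.array(c["tool_from_camera"]); c["R"],c["o"]=M[:3,:3],M[:3,3]
    else:
        c["R"]=R.from_quat(c["rotation"],scalar_first=True).as_matrix(); c["o"]=np.array(c["origin"])
    return c
D=lambda c: np.array([c["k1"],0,0,0,0.])
def rays(c,px):
    u=cv2.undistortPoints(np.array(px,float).reshape(-1,1,2),c["mtx"],D(c)).reshape(-1,2)
    return np.c_[u,np.ones(len(u))]@c["R"].T
def onplane(c,px,z):
    d=rays(c,px); return c["o"]+d*((z-c["o"][2])/d[:,2])[:,None]
def proj(c,P):
    q=(np.array(P,float).reshape(-1,3)-c["o"])@c["R"]
    return cv2.projectPoints(q.reshape(-1,1,3),np.zeros(3),np.zeros(3),c["mtx"],D(c))[0].reshape(-1,2)
def tri(c1,p1,c2,p2):
    a,b=rays(c1,[p1])[0],rays(c2,[p2])[0]
    t=np.linalg.lstsq(np.c_[a,-b],c2["o"]-c1["o"],rcond=None)[0]
    A,B=c1["o"]+a*t[0],c2["o"]+b*t[1]; return (A+B)/2,np.linalg.norm(A-B)
def crop(c,x,y,w,h,k):
    return cv2.resize(c["image"][y:y+h,x:x+w,::-1],None,fx=k,fy=k,interpolation=cv2.INTER_CUBIC)
E
python3 - <<'E'
from h import *
for n,b in (("scene",(240,150,130,110)),("side",(280,195,115,100))):
    c=cam(n); x,y,w,h=b
    cv2.imwrite(f"pics/{n}1.png",crop(c,x,y,w,h,5))
    hsv=cv2.cvtColor(c["image"],cv2.COLOR_RGB2HSV)
    sub=hsv[y:y+h,x:x+w]
    print(n,[sub[i,j].tolist() for i,j in ((h-30,w//2),(h//2+20,w//2),(5,5),(h-5,5))])
    m=((sub[...,0]>14)&(sub[...,0]<30)&(sub[...,2]>150)&(sub[...,1]>40)&(sub[...,1]<150)).astype('uint8')
    k=max(cv2.findContours(m,0,2)[0],key=cv2.contourArea)
    hu=cv2.convexHull(k); q=cv2.approxPolyDP(hu,4,True).reshape(-1,2)+[x,y]
    print(q.tolist(),np.round(onplane(c,q,.012),4).tolist())
E
```

```text
scene [[23, 73, 250], [22, 80, 245], [15, 30, 190], [15, 155, 203]]
[[240, 177], [294, 157], [338, 170], [356, 210], [359, 242], [343, 259], [269, 259], [249, 244], [243, 232]] [[0.6563, -0.3402, 0.012], [0.4253, -0.3614, 0.012], [0.3262, -0.2044, 0.012], [0.4, 0.0198, 0.012], [0.478, 0.1495, 0.012], [0.5585, 0.1849, 0.012], [0.743, 0.0791, 0.012], [0.7678, -0.0063, 0.012], [0.7623, -0.0642, 0.012]]
side [[18, 91, 213], [18, 91, 213], [14, 135, 157], [14, 131, 167]]
[[362, 218], [386, 281], [300, 288], [294, 223]] [[0.7119, 0.0758, 0.012], [0.641, -0.2708, 0.012], [0.3979, -0.2193, 0.012], [0.4688, 0.125, 0.012]]
```

View pics/scene1.png

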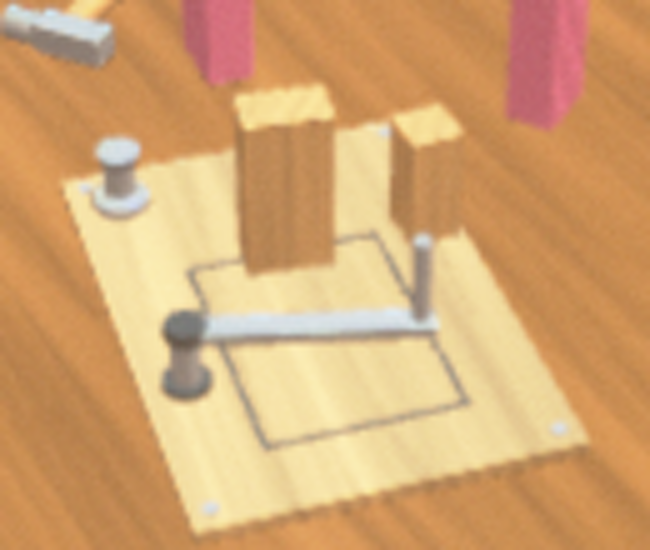

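View pics/side1.png

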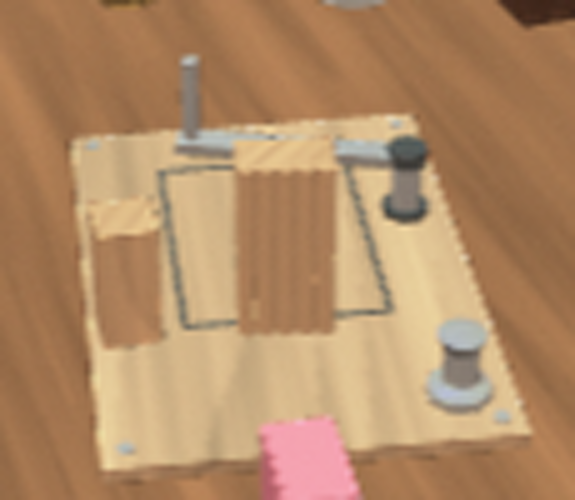

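The crops show the board corners, rectangle corners, pin top (scene crop (423,240), side crop (190,61)) and the former's head and foot edges. I'll fit poses to these.

```bash
cat > m.py <<'E'
from h import *
S,V=cam("scene"),cam("side")
s=lambda *p:np.array(p)/5+[239.9,149.9]; v=lambda *p:np.array(p)/5+[279.9,194.9]
B={'s':[((-.18,-.125),s(64,182)),((.18,-.125),s(195,531)),((.18,.125),s(590,438)),((-.055,-.065),s(190,271)),((-.055,.065),s(375,233)),((.125,.065),s(467,402)),((.125,-.065),s(268,447))],
'v':[((.18,.125),v(75,140)),((.18,-.125),v(412,115)),((-.18,-.125),v(530,433)),((-.18,.125),v(103,470)),((.125,.065),v(160,172)),((-.055,-.065),v(390,311)),((-.055,.065),v(185,327))]}
def fit(m,w):
    a,b=m-m.mean(0),w-w.mean(0); H=a.T@b; t=np.arctan2(H[0,1]-H[1,0],H[0,0]+H[1,1])
    Q=np.array([[np.cos(t),-np.sin(t)],[np.sin(t),np.cos(t)]]); o=w.mean(0)-Q@m.mean(0)
    return o,t,Q,np.round(1e3*(w-(m@Q.T+o)),1).tolist()
W=[];M=[]
for k,c in (('s',S),('v',V)):
    m=np.array([x for x,_ in B[k]]); w=onplane(c,[p for _,p in B[k]],.012)[:,:2]
    o,t,Q,r=fit(m,w); print(k,o,np.degrees(t),r); M.append(m);W.append(w)
o,t,Q,r=fit(np.vstack(M),np.vstack(W)); print("board",o,np.degrees(t))
b=lambda P:np.round(1e3*((np.array(P)[...,:2]-o)@Q),1).tolist()
P,g=tri(S,s(423,238),V,v(190,60)); print("pin",P,g,b(P)); pv=o+Q@[.055,-.095]; print("pivot",pv,np.linalg.norm(P[:2]-pv))
for n,c,px in (("s",S,s(423,238)),("v",V,v(190,60))): print("pin@.12",b(onplane(c,[px],.12)))
print("former head s",b(onplane(S,[s(234,97),s(325,87),s(334,122),s(243,130)],.132)))
print("foot s",b(onplane(S,[s(247,272),s(333,264)],.012)))
print("former v head",b(onplane(V,[v(235,170),v(337,170),v(333,140),v(236,140)],.132)),"foot",b(onplane(V,[v(238,333),v(335,331)],.012)))
print("plain s",b(onplane(S,[s(390,115),s(440,103),s(463,133),s(412,145)],.097)),"v",b(onplane(V,[v(90,203),v(158,198),v(161,232),v(93,237)],.097)))
E
python3 m.py
```

```text
s [ 0.55477912 -0.06787886] 78.39637177559129 [[-1.4, 3.2], [-0.4, -0.5], [1.0, -2.1], [0.2, 0.9], [0.3, -0.2], [0.9, -1.1], [-0.7, -0.2]]
v [ 0.55585659 -0.07281447] 78.21056020010869 [[1.8, -4.4], [-1.8, -1.8], [-1.7, 1.9], [1.6, 0.1], [-0.1, 0.9], [-0.2, 1.8], [0.5, 1.6]]
board [ 0.55532568 -0.07033317] 78.3998456977003
pin [0.52987054 0.02828182 0.11907437] 0.002335600173496213 [91.5, 44.8]
pivot [ 0.6594447  -0.03555922] 0.14444770916181507
pin@.12 [[92.5, 45.6]]
pin@.12 [[89.2, 43.8]]
former head s [[-68.8, -25.4], [-61.8, 33.5], [-22.6, 26.9], [-31.8, -30.1]]
foot s [[-39.1, -28.4], [-29.6, 28.3]]
former v head [[-65.8, 32.6], [-73.9, -26.8], [-40.7, -29.9], [-32.8, 28.0]] foot [[-65.8, 32.0], [-71.6, -27.8]]
plain s [[-66.7, 79.9], [-69.7, 116.2], [-32.5, 118.7], [-30.0, 82.4]] v [[-36.7, 118.1], [-36.7, 76.6], [-73.2, 78.0], [-73.0, 118.4]]
```

Call:
arm_command(rows=[[0,2.1,-4.12,0,0,0,-0.7],[0,2.1,-4.12,0,0,0,-0.7],[0,2.1,-4.12,0,0,0,-0.7],[0,2.1,-4.12,0,0,0,-0.7],[0,2.1,-4.12,0,0,0,-0.7],[0,2.1,-4.12,0,0,0,-0.7],[0,2.1,-4.12,0,0,0,-0.7],[0,2.1,-4.12,0,0,0,-0.7],[0,2.1,-4.12,0,0,0,-0.7],[0,2.1,-4.12,0,0,0,-0.7],[0,2.1,-4.12,0,0,0,-0.7],[0,2.1,-4.12,0,0,0,-0.7],[0,2.1,-4.12,0,0,0,-0.7],[0,2.1,-4.12,0,0,0,-0.7],[0,2.1,-4.12,0,0,0,-0.7],[0,2.1,-4.12,0,0,0,-0.7],[0,0,0,0,0,0,0],[0,0,0,0,0,0,0]])

```text
time_s: 2.55
position: [0.5103, -0.0065, 0.2224]
tool_rot: [-0.0, 0.226, 0.974, 0.0]
ft_force: [-0.0, 0.9, -0.4]
opening: 0.0004
finger_force: 0.0
```

```bash
python3 - <<'E'
from h import *
c=cam("wrist"); s=read_state(); cv2.imwrite("pics/w2.png",c["image"][:,:,::-1])
print(s["position"],s["tool_rot"],s["ft_force"],s["opening"])
o=np.array([.5553,-.0703]);t=np.radians(78.4);Q=np.array([[np.cos(t),-np.sin(t)],[np.sin(t),np.cos(t)]])
f=lambda p,z:[*(o+Q@p),z]
print(proj(c,[f([.0915,.0448],.12),f([-.055,.065],.012),f([.125,.065],.012),f([.125,-.065],.012),f([-.033,-.001],.132),f([-.18,-.125],.012)]).round().tolist())
E
```

```text
[ 0.51020196 -0.00591649  0.22241083] [-3.90155122e-04  2.25784712e-01  9.74177098e-01  3.06725651e-04] [0.56169286 0.40887687 0.67022445] 0.00024837562180986446
[[361.0, 207.0], [238.0, 196.0], [372.0, 162.0], [390.0, 252.0], [249.0, 284.0], [202.0, 332.0]]
```

View pics/w2.png

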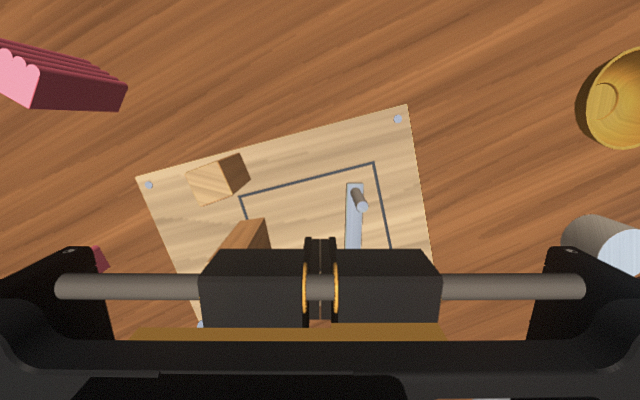

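The wrist view agrees with the predictions: the pin top is at (361,206) against (361,207) predicted. The closed fingers hang between the former and the pin.

Call:
arm_command(rows=[[0,0.1,-0.2,-3.2,0,0,0],[0,0,0,-3.2,0,0,0],[0,0,0,-3.2,0,0,0],[0,0,0,-3.1,0,0,0],[0,0,0,0,0,0,0]])

```text
time_s: 3.22
position: [0.5095, -0.0077, 0.0939]
tool_rot: [-0.003, 0.225, 0.974, -0.001]
ft_force: [0.7, 0.5, 0.5]
opening: 0.0003
finger_force: 0.0
```

```bash
python3 - <<'E'
from h import *
s=read_state(); p=s["position"]; print(p,s["ft_force"])
o=np.array([.5553,-.0703]);t=np.radians(78.4);Q=np.array([[np.cos(t),-np.sin(t)],[np.sin(t),np.cos(t)]])
def T(a,d=.0205): 
    return o+Q@(np.array([.055,-.095])+.145*np.array([np.sin(a),np.cos(a)])-d*np.array([np.cos(a),-np.sin(a)]))
print("first",(T(.26)-p[:2])*100)
A=np.linspace(.26,1.66,21); print(np.diff([T(a) for a in A],axis=0).round(4)*100, np.degrees(.07))
print(T(1.66))
E
```

```text
[ 0.50951717 -0.00766601  0.0938527 ] [0.66030997 0.45671573 0.47284235]
first [1.09867249 1.84852647]
[[ 0.36  0.96]
 [ 0.42  0.93]
 [ 0.49  0.9 ]
 [ 0.55  0.86]
 [ 0.61  0.82]
 [ 0.67  0.78]
 [ 0.72  0.73]
 [ 0.77  0.68]
 [ 0.81  0.62]
 [ 0.86  0.56]
 [ 0.89  0.5 ]
 [ 0.93  0.44]
 [ 0.95  0.37]
 [ 0.98  0.31]
 [ 1.    0.24]
 [ 1.01  0.17]
 [ 1.02  0.1 ]
 [ 1.02  0.02]
 [ 1.02 -0.05]
 [ 1.02 -0.12]] 4.010704565915763
[0.68147863 0.10924516]
```

Call:
arm_command(rows=[[0,0.55,0.95,0,0,0,0],[0,0.55,0.9,0,0,0,0],[0,0.36,0.96,0,0,0,-4],[0,0.42,0.93,0,0,0,-4],[0,0.49,0.9,0,0,0,-4],[0,0.55,0.86,0,0,0,-4],[0,0.61,0.82,0,0,0,-4],[0,0.67,0.78,0,0,0,-4],[0,0.72,0.73,0,0,0,-4],[0,0.77,0.68,0,0,0,-4],[0,0,0,0,0,0,0]])

```text
time_s: 4.6
position: [0.5697, 0.0776, 0.0964]
tool_rot: [0.001, 0.485, 0.875, 0.001]
ft_force: [0.1, 0.1, 0.1]
opening: 0.0002
finger_force: 0.0
```

```bash
python3 - <<'E'
from h import *
c=cam("wrist"); s=read_state(); cv2.imwrite("pics/w3.png",c["image"][:,:,::-1])
print(s["position"],s["tool_rot"],s["ft_force"])
E
```

```text
[0.56911431 0.07701557 0.09621867] [4.19627803e-04 4.85157349e-01 8.74426578e-01 5.74726835e-04] [-0.88833335 -1.25182017 -0.41757753]
```

View pics/w3.png

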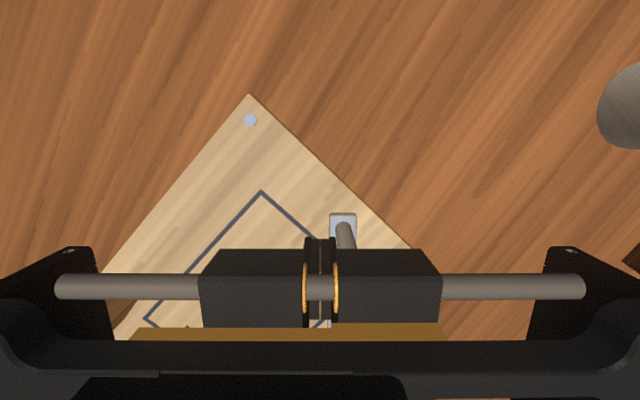

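The wrist view shows the pin at about (345,235), resting against the finger's outer side, with the arm following. I'll continue along the arc.

Call:
arm_command(rows=[[0,0.71,0.72,0,0,0,-4],[0,0.8,0.66,0,0,0,-4],[0,0.89,0.5,0,0,0,-4],[0,0.93,0.44,0,0,0,-4],[0,0.95,0.37,0,0,0,-4],[0,0.98,0.31,0,0,0,-4],[0,1.0,0.24,0,0,0,-4],[0,1.01,0.17,0,0,0,-4],[0,1.02,0.1,0,0,0,-4],[0,1.02,0.02,0,0,0,-4],[0,1.02,-0.05,0,0,0,-4],[0,1.02,-0.12,0,0,0,-4],[0,0,0,0,0,0,0],[0,0,0,0,0,0,0]])

```text
time_s: 6.4
position: [0.6817, 0.1097, 0.0957]
tool_rot: [-0.0, 0.799, 0.601, 0.0]
ft_force: [-0.4, -0.1, 0.3]
opening: 0.0005
finger_force: 0.0
```

```bash
python3 - <<'E'
from h import *
c=cam("scene"); s=read_state(); print(s["position"],s["ft_force"])
d=cam("side")
cv2.imwrite("pics/s4.png",np.hstack([crop(c,240,150,130,110,3),cv2.resize(crop(d,280,195,130,110,3),(390,330))]))
E
```

```text
[0.68163233 0.10975364 0.09571036] [ 0.41393584 -0.19867907 -0.17947275]
```

View pics/s4.png

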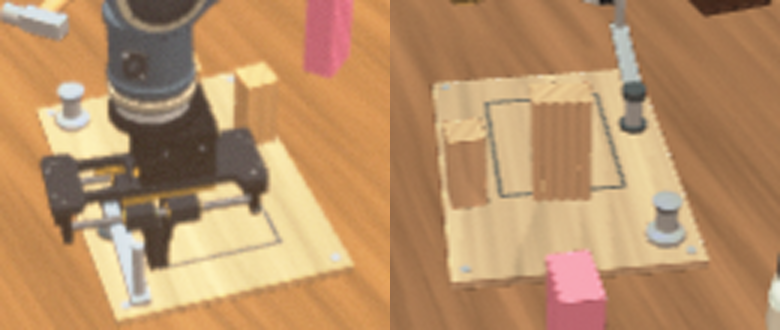

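The scene crop shows the arm lying along the board's −y side with its pin near the end at (138,270). The side crop shows it pointing away from the rectangle, and the former is still standing. Next I'll back off, rise, and go behind the former, then measure again.

Call:
arm_command(rows=[[0,-1.45,0.45,0,0,0,0],[0,-1.45,0.45,0,0,0,0],[0,0,0,3.7,0,0,0],[0,0,0,3.6,0,0,0],[0,0,0,3.6,0,0,0],[0,-1.31,-3.0,0,0,0,8.7],[0,-1.31,-3.0,0,0,0,8.7],[0,-1.31,-3.0,0,0,0,8.7],[0,-1.31,-3.0,0,0,0,8.7],[0,-1.31,-3.0,0,0,0,8.7],[0,-1.31,-3.0,0,0,0,8.7],[0,-1.31,-3.0,0,0,0,8.7],[0,-1.31,-3.0,0,0,0,8.7],[0,-1.31,-3.0,0,0,0,8.7],[0,-1.31,-3.0,0,0,0,8.3],[0,0,0,0,0,0,0],[0,0,0,0,0,0,0]])

```text
time_s: 8.62
position: [0.5218, -0.1802, 0.2045]
tool_rot: [-0.0, 0.17, 0.985, 0.001]
ft_force: [0.4, 0.7, 0.7]
opening: 0.0006
finger_force: 0.0
```

```bash
python3 - <<'E'
from h import *
c=cam("scene"); s=read_state(); print(s["position"],s["tool_rot"],s["ft_force"])
w=cam("wrist")
o=np.array([.5553,-.0703]);t=np.radians(78.4);Q=np.array([[np.cos(t),-np.sin(t)],[np.sin(t),np.cos(t)]])
f=lambda p,z:[*(o+Q@p),z]
P=[f([-.0703-.03*k*.139,.0042-.03*k*.99],.132) for k in (-1,1)]
print("predicted flute-edge head",proj(w,P).round().tolist())
cv2.imwrite("pics/s5.png",np.hstack([crop(c,240,150,130,110,3),cv2.resize(w["image"][100:380,120:520,::-1],(400,280)) [:, :] if False else cv2.copyMakeBorder(w["image"][70:400,120:530,::-1],0,0,0,0,cv2.BORDER_CONSTANT)]))
E
```

```text
[ 0.52216239 -0.17979226  0.20445442] [-1.02104910e-04  1.69427345e-01  9.85542550e-01  4.95662621e-04] [ 0.72354143 -0.63755387 -0.47977979]
predicted flute-edge head [[373.0, 180.0], [369.0, 247.0]]
```

View pics/s5.png

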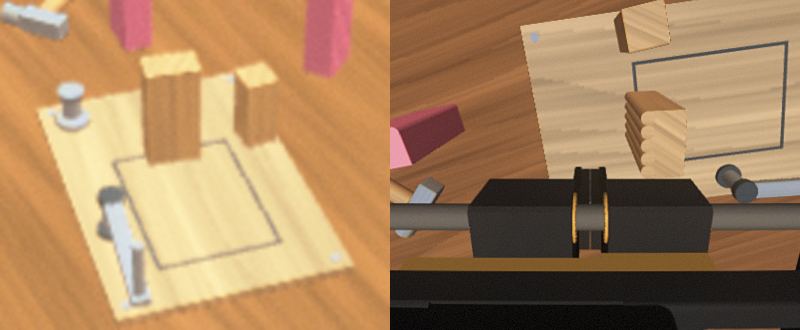

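The scene crop shows the arm lying parallel to the rectangle's long side and clear of it, with the pin top at about (138,247) and the pivot at (110,195). In the wrist crop the former's scalloped head edge runs from about (646,108) to (643,177), as predicted, so I'm centred behind the flutes.

Call:
arm_command(rows=[[0,0,0,-3.3,0,0,0],[0,0,0,-3.3,0,0,0],[0,0,0,-3.2,0,0,0],[0,0,0,0,0,0,0]])

```text
time_s: 9.22
position: [0.5206, -0.1796, 0.1044]
tool_rot: [-0.003, 0.169, 0.986, 0.0]
ft_force: [0.0, 0.1, 0.4]
opening: 0.0003
finger_force: 0.0
```

```bash
python3 - <<'E'
from h import *
c=cam("scene"); o=np.array([.5553,-.0703]);t=np.radians(78.4);Q=np.array([[np.cos(t),-np.sin(t)],[np.sin(t),np.cos(t)]])
p=onplane(c,[np.array([138,245])/3+[239.8,149.8]],.12)[0]; b=(p[:2]-o)@Q; print(b,np.arctan2(b[0]-.055,b[1]+.095),np.hypot(b[0]-.055,b[1]+.095))
E
```

```text
[ 0.20170979 -0.10523217] 1.640427872282371 0.14706617995551471
```

The hold-down is at 1.64 rad, and the pin radius of 147 mm agrees with the given 145. Now I'll push the former.

Call:
arm_command(rows=[[0,0.2,0.57,0,0,0,0],[0,0.2,0.57,0,0,0,0],[0,0.2,0.57,0,0,0,0],[0,0.2,0.57,0,0,0,0],[0,0.08,0.24,0,0,0,0],[0,0.08,0.24,0,0,0,0],[0,0.08,0.24,0,0,0,0],[0,0.08,0.24,0,0,0,0],[0,0.08,0.24,0,0,0,0],[0,0.08,0.24,0,0,0,0],[0,0.08,0.24,0,0,0,0],[0,0.08,0.24,0,0,0,0],[0,0.08,0.24,0,0,0,0],[0,0.08,0.24,0,0,0,0],[0,0.08,0.24,0,0,0,0],[0,0.08,0.24,0,0,0,0],[0,0,0,0,0,0,0]])

```text
time_s: 11.4
position: [0.5397, -0.1295, 0.1065]
tool_rot: [-0.0, 0.17, 0.985, 0.0]
ft_force: [0.1, 0.3, 0.0]
opening: 0.0005
finger_force: 0.1
```

```bash
python3 - <<'E'
from h import *
c=cam("side"); s=read_state(); print(s["position"],s["ft_force"])
cv2.imwrite("pics/s6.png",np.hstack([crop(cam("scene"),240,150,130,110,3),crop(c,280,195,130,110,3)]))
E
```

```text
[ 0.53965439 -0.12972702  0.10653176] [-0.42604934 -0.59293594  0.04304068]
```

View pics/s6.png

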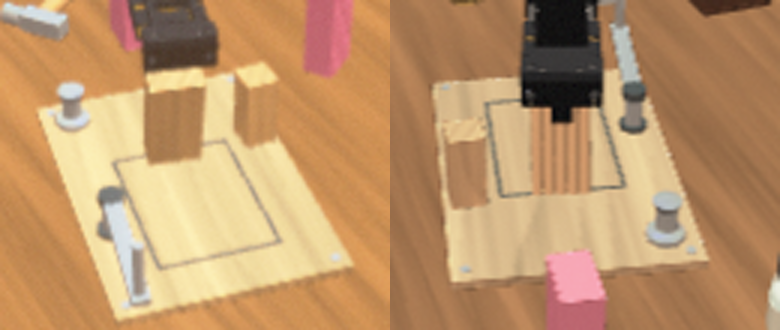

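The former is tilting forward, with its foot edge still at (148,162)–(200,156) in the scene crop. I'll keep pushing slowly.

Call:
arm_command(rows=[[0,0.08,0.22,0,0,0,0],[0,0.08,0.22,0,0,0,0],[0,0.08,0.22,0,0,0,0],[0,0.08,0.22,0,0,0,0],[0,0.08,0.22,0,0,0,0],[0,0.08,0.22,0,0,0,0],[0,0,0,0,0,0,0],[0,0,0,0,0,0,0],[0,0,0,0,0,0,0],[0,0,0,0,0,0,0]])

```text
time_s: 12.75
position: [0.5444, -0.1168, 0.1066]
tool_rot: [0.0, 0.17, 0.985, 0.0]
ft_force: [0.3, -0.5, 0.5]
opening: 0.0002
finger_force: 0.0
```

```bash
python3 - <<'E'
from h import *
c=cam("side"); s=read_state(); print(s["position"],s["ft_force"])
cv2.imwrite("pics/s7.png",np.hstack([crop(cam("scene"),240,150,130,110,3),crop(c,280,195,130,110,3)]))
E
```

```text
[ 0.54442351 -0.11676669  0.10657283] [0.25490569 0.33097518 0.0879148 ]
```

View pics/s7.png

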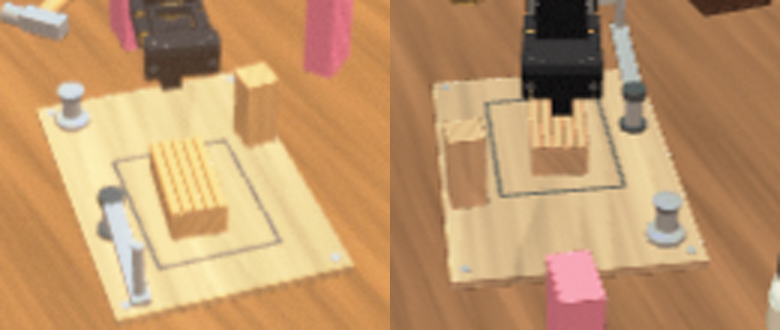

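The former lies flat with its flutes up, inside the rectangle: in the scene crop it spans (150–228, 138–238) within the outline. I'll draw back and check with numbers.

Call:
arm_command(rows=[[0,-0.7,-1.9,0,0,0,0],[0,-0.7,-1.9,0,0,0,0],[0,0,0,3,0,0,0],[0,0,0,4,0,0,0],[0,0,0,4,0,0,0],[0,-1,-1.5,2,0,0,0],[0,0,0,0,0,0,0],[0,0,0,0,0,0,0]])

```text
time_s: 13.85
position: [0.5197, -0.1698, 0.2355]
tool_rot: [-0.001, 0.171, 0.985, 0.0]
ft_force: [0.2, -0.2, -0.5]
opening: 0.0006
finger_force: 0.0
```

```bash
python3 - <<'E'
from h import *
c=cam("scene"); o=np.array([.5553,-.0703]);t=np.radians(78.4);Q=np.array([[np.cos(t),-np.sin(t)],[np.sin(t),np.cos(t)]])
k=lambda *p:np.array(p)/3+[239.8,149.8]
print("head foot edge",(1e3*(onplane(c,[k(173,238),k(227,230)],.012)[:,:2]-o)@Q).round().tolist())
print("rear top",(1e3*(onplane(c,[k(150,142),k(199,138)],.05)[:,:2]-o)@Q).round().tolist())
s=read_state(); print(s["position"],s["time_s"],s["ft_force"],s["joint_vel"]); sign_off()
E
```

```text
head foot edge [[87.0, -39.0], [92.0, 18.0]]
rear top [[-28.0, -29.0], [-19.0, 24.0]]
[ 0.51981129 -0.169271    0.23521983] 13.9 [ 0.37549154  0.4902121  -0.76711314] [-0.00804076  0.00825852 -0.00463239 -0.00220279  0.00142688  0.00316471
 -0.00325523]
the job is handed in; nothing more can be done
```

The job is handed in at 13.9 s: the hold-down arm is swung to about 1.64 rad, clear of the rectangle, the fluted block lies flat inside it with flutes up, and the gripper is drawn back touching nothing.

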